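# Touch a valve casting off on three locating pins and clamp it

## Robot

A 6-joint arm with a two-finger parallel gripper is mounted at the origin on the work surface. World frame = base frame: x ahead of the robot, y to its left, z up, the work surface at z = 0. Lengths are in m, angles in degrees, forces in N, time in s.
With the tool pointing down it reaches from about 0.35 to 0.875 m from the base axis. Payload 4.2 kg.
Tool frame: the origin (TCP) lies midway between the tips of the shut fingers; the grasp point (between the pads) lies 19 mm behind it; z points along the fingers, y is the line along which they close (so a half turn about z gives the same grasp; the last joint's range is limited). The gripper opens to 87 mm and grips with 3 to 60 N. Pads are 19 mm wide; open, the fingers measure 117 mm over their backs; the gripper's body (75 mm by 190 mm) begins 51 mm behind the grasp point.
Start: joints at [78.472, 22.042, 0.453, 0, -68.411, -14.817], TCP at [0.277, 0.56, 0.223] pointing down, gripper open.
Joint ranges: [-179.83, 179.83], [-69.29, 118.12], [-61.27, 80.66], [-181.25, 117.63], [-171.15, -9.14], [-177.46, 177.46]. Speed limits (degrees/s): [159.86, 159.86, 180, 180, 180, 180].

## Interface

Orientations are given as a 3x3 rotation matrix whose columns are the frame's x, y, z axes.
In Python, from station import r, cams gives the robot as it stands.
- The arm moves only by the tool play_rows, never from a script. Its argument "commands" is text: rows parted by semicolons, each of 6 numbers parted by spaces: the shift along the world's x, y, z normalised to -1 to 1, where 1 is 30 mm, then the turn, a rotation vector about the world's x, y, z normalised to -1 to 1, where 1 is 0.15 rad. A call has 1 to 20 rows; each row shifts and turns the commanded pose from where the row before left it; what a row does not reach is not made up. A row lasts 1/10 s, in which the tool goes at most 50 mm and 8.59 degrees, less where a joint would pass 70% of its speed; a pose out of reach is approached as far as the arm can. A call with a number of a shift or a turn outside -1 to 1 is refused whole. A call with a gripper value outside its range is refused whole. "grip" is the finger opening in mm, from 0 to 87, set as the call begins (left out, the last holds). The fingers move at their own pace and stop on an object; the grip force is fixed at half the most. Time passes only in rows, so rows that do not move let the fingers close. It gives the time, the measured TCP pose, the force, the opening and the grip force at its end, in the units of the state.
- r.sense(): the state, without advancing time (a new reading comes with each control period).
- cams.capture(name): name is "scene" or "top" or "wrist"; returns (picture, depth): 420x560x3 uint8, blue, green, red; 420x560 float32, m along the optical axis (not along the pixel's ray), 0 where there is no reading.
- cams.camera_info(name): a dict with "mtx" (3x3 intrinsics, pixels), "k1" (the pictures are not rectified: a ray, as slopes to the right and down, at radius r is drawn at 1 + k1 r^2 times it, then the intrinsics apply), "R" (3x3) and "t" (3): a world point X has camera coordinates R X + t. Camera axes: x right, y down, z forward; pixel columns grow to the right and rows downward; lengths in m; the calibration is good to about 2 mm. A picture is of the moment at which its call begins: read the wrist's pose just before it. camera_info takes no time and is no camera call; for the wrist camera it gives the pose at the moment of the call.
- r.finish_job(): hands the job in; it is judged then, once.
The state is a dict: "time_s": time; "joints": joint angles; "joint_velocities": joint speeds; "effort": joint torques, N m; "tcp_pos": TCP position; "ee_rot": TCP orientation; "wrist_force": force on the tool from outside, world axes, zero at the start; "moment": the same for the moment, N m; "gripper_width": opening from 0.0 (shut) to 1.0 (fully open); "gripper_force": force on a finger pad.
Only numpy, scipy, OpenCV 4.12 (cv2) and the standard library are available. Lean on these libraries where they do the work, as an engineer would, in place of code of your own. Each camera call takes 0.05 s, during which the arm holds its last target. There are 200 camera calls.

## Task

Load the aluminium valve casting into the drilling fixture: pick it up by its round boss, set it flat on the steel plate clear of the pins, then slide it gently by feel until its flange bears on all three locating pins at once, two along its long side and one at its end. With the casting home, let go of it, swing the cam lever round until the cam bites and holds the casting snugly against all three pins, and leave it so. Never load any pin with more than about 3 kg (30 N), which throwing the lever right round would do, and leave the other things on the bench alone.

Things in the scene. Friction and masses are not known exactly. Their poses are not given: they have to be found in the camera images.
- casting: Loose aluminium casting, 0.5 to 0.8 kg: flange 80 mm (its x) by 120 mm (its y), 16 mm thick, corners cut at 45 degrees (20 mm off each edge); in the middle a round upright boss, 50 mm diameter, from 16 to 64 mm above the underside, to grip by. Origin: centre of the underside. Alike after half a turn. Starts flat on the bench, its axes within 30 degrees of the world's.
- casting_center (a point): Point on the boss's axis, half-way up the casting, 32 mm above its underside.
- fixture: Fixture plate bolted to the bench, steel, 200 mm (its x) by 240 mm (its y) by 20 mm thick, so the casting rests 20 mm above the bench. Origin: centre of its underside; x and y along its edges, x away from the robot within about 12 degrees.
- home (a point): Point on the plate's top face (20 mm up) where the casting's axis stands when it is home on all three pins, with the casting's axes along the fixture's (80 mm side along fixture x).
- pin_side_a: Locating pin, fixed, oiled steel, 12 mm diameter and 12 mm high above the plate, for the casting's far long side (the side towards fixture +x): fixture x +46 mm, y -32 mm from home. Origin: centre of its foot, on the plate's top face.
- pin_side_b: The other pin for the same long side: fixture x +46 mm, y +32 mm from home. Same size and origin.
- pin_end: Locating pin for the casting's end (towards fixture +y): fixture x +7 mm, y +66 mm from home. Same size and origin.
- cam: Clamp's cam, dark steel, fixed to the lever, 5 to 16 mm above the plate; origin on the pivot axis at the plate's top face. The pivot yields on a spring (20 N per mm). Its nose (radius 15 mm, centre 15 mm off the pivot) presses the casting's cut corner at fixture -x -y, pushing it diagonally onto all three pins. Open, it leaves room to set the casting down 7 mm short of home in both fixture x and y.
- lever (a joint): Lever angle, rad: 0 open, grows anticlockwise from above, stop 2.18. Stiff (0.3 N m, 4 N at the handle), stays where left. The clamp's foot is slotted, its place differs by 1 or 2 mm, so the angle where the cam bites a casting that is home differs, 1.1 to 1.55; some 0.1 to 0.2 rad more is snug: the handle then takes 3 to 6 N more than it took turning free. The stop is far too tight.
- lever_pivot (a point): Point on the lever's vertical pivot axis, 23 mm above the plate.
- lever_handle (a point): Point on the axis of the handle, the upright black post (14 mm diameter, 20 mm ball on top) at the lever's end, 80 mm from the pivot. The post stands 23 to 64 mm above the plate, this point 40 mm. At joint 0 it lies from the pivot at 152 degrees anticlockwise from fixture x (towards the robot); it swings to the right (-y), then away.
Mind the look-alikes: they are no part of the job. What is shaped like the casting but blue is not meant.

How it is judged (in metres and radians):
On the way:
1. before it is clamped, the casting bears on all three locating pins at once (at least 0.5 N on each) for 0.2 s, standing flat on the plate within 3 mm of home and the cam not touching it (contact force between casting and pin_side_a above 0.5 N and contact force between casting and pin_side_b above 0.5 N and contact force between casting and pin_end above 0.5 N and contact force between casting and cam below 0.3 N and distance between casting and home below 0.003 m and angle between casting's own z axis and vertical below 0.03 rad), for 0.2 s.
At the end, for the whole second after the job is handed in: The casting lies flat on the plate, at rest, within 3 mm of home, held by the cam (over 5 N) so that it bears on each of the three pins with more than 1 N; the lever is left in the clamped position (contact force between casting and pin_side_a above 1 N and contact force between casting and pin_side_b above 1 N and contact force between casting and pin_end above 1 N and contact force between casting and cam above 5 N and distance between casting and home below 0.003 m and angle between casting's own z axis and vertical below 0.03 rad and linear speed of casting below 0.01 m/s and value of joint lever above 0.9 rad); the robot touches nothing.
It fails at once if a locating pin takes more than 30 N from the casting (contact force between casting and pin_side_a above 30 N or contact force between casting and pin_side_b above 30 N or contact force between casting and pin_end above 30 N).
It fails at once if another thing on the bench is moved by more than 20 mm (distance of any of spray_can, oil_bottle, wrench, carton from where it was at the start of the episode above 0.02 m).
It also fails if it takes over 72 s, if anything falls off the work surface, if the arm or the gripper's body presses on something with over 40 N, if the wrist force passes 120 N, or if a joint passes its speed limit or range.

## Working session

There is one attempt and no reset: what is moved stays moved. The work goes in short steps, Python scripts to look and compute and a tool call to move; the robot and the scene stay as the last step left them, time stands still between calls to the robot, and variables do not carry over. Pictures are saved under pics/ and viewed, at most 10 in all, crops included, and the job is handed in when it is done.

Besides the shell and the picture viewer there is one more tool, called in YAML: its name, and indented under it one key for each argument. play_rows: Moves the arm, as the interface text tells. Scaled input: -1 to 1 covers 30 mm each way for a shift and 0.15 rad each way for a turn. Its arguments: {"type":"object","properties":{"commands":{"type":"string"},"grip":{"type":"number"}},"required":["commands"]}

```bash
ls; mkdir -p pics
cat > h.py <<'E'
import numpy as np, cv2
from station import r, cams
def cap(n):
    i=cams.camera_info(n); p,d=cams.capture(n); return p,d,i
def cloud(d,i):
    h,w=d.shape; u,v=np.meshgrid(np.arange(w),np.arange(h))
    M=np.array(i["mtx"],float)
    pts=np.stack([u,v],-1).reshape(-1,1,2).astype(float)
    s=cv2.undistortPoints(pts,M,np.array([i["k1"],0,0,0,0.])).reshape(h,w,2)
    c=np.dstack([s*d[...,None],d])
    X=(c-np.array(i["t"]))@np.array(i["R"])
    X[d==0]=np.nan
    return X
E
python3 - <<'E'
from h import *
for n in("scene","top"):
    p,d,i=cap(n); cv2.imwrite(f"pics/{n}0.png",p); np.savez(f"{n}0.npz",p=p,d=d,X=cloud(d,i)); print(n,i)
s=r.sense();print(s)
E
```

```text
pics
scene {'mtx': array([[449.59108477,   0.        , 280.28141478],
       [  0.        , 449.59108477, 209.02557144],
       [  0.        ,   0.        ,   1.        ]]), 'k1': -0.011119261625719388, 'R': array([[ 0.79940768,  0.60064563,  0.01312187],
       [ 0.42954067, -0.5561385 , -0.71148069],
       [-0.42005019,  0.57439951, -0.70258312]]), 't': array([-0.39235616, -0.20236898,  1.10125929])}
top {'mtx': array([[513.49176979,   0.        , 281.06053485],
       [  0.        , 513.49176979, 205.87361569],
       [  0.        ,   0.        ,   1.        ]]), 'k1': 0.030126242166265794, 'R': array([[ 0.00798138, -0.99995115, -0.00583022],
       [-0.98331256, -0.00678861, -0.18179749],
       [ 0.18174903,  0.00718392, -0.98331871]]), 't': array([-0.04668225,  0.52839477,  0.86249757])}
{'time_s': 0.1, 'joints': array([ 7.84729512e+01,  2.20862993e+01,  3.86569261e-01, -2.35362327e-02,
       -6.84110673e+01, -1.48147010e+01]), 'joint_velocities': array([ 0.016679  , -0.01179085,  0.15887586,  0.07718457,  0.08161858,
       -0.01613242]), 'effort': array([-9.47274566e-04, -3.91687775e+01,  1.87936914e+01,  4.23200905e+00,
        1.34996069e-02, -7.56611030e-05]), 'tcp_pos': array([0.27709907, 0.5596101 , 0.2215671 ]), 'ee_rot': array([[ 8.96096146e-01, -4.43859346e-01, -7.60684899e-04],
       [-4.43859980e-01, -8.96094309e-01, -1.81841613e-03],
       [ 1.25475584e-04,  1.96711327e-03, -9.99998057e-01]]), 'wrist_force': array([-0.49582234, -0.38652598, -0.69407839]), 'moment': array([-0.02011698,  0.03798824, -0.03135033]), 'gripper_force': 0.0, 'gripper_width': 0.9970642055246249}
```

View pics/top0.png

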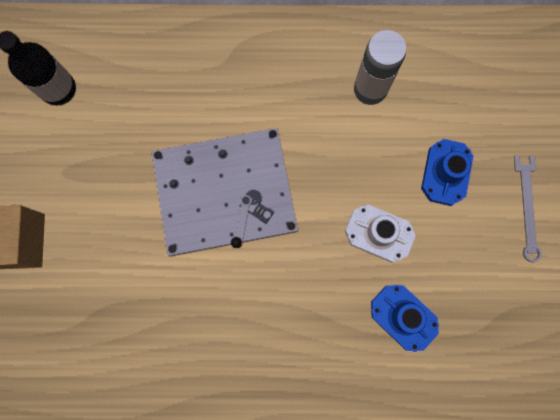

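View pics/scene0.png

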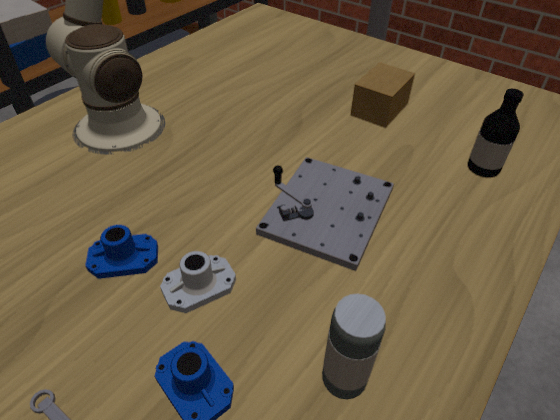

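The top view shows the white casting at about (382,232), with boss top at (385,229). The plate is centred near (225,192), with side pins at (222,153) and (189,160), end pin at (174,184), handle ball at (236,242) and the cam near (252,198). The blue look-alikes are at (457,165) and (411,318).

```bash
python3 - <<'E'
from h import *
for n in("top","scene"):
    D=np.load(n+"0.npz");X=D["X"];p=D["p"].astype(int)
    z=X[...,2]; x=X[...,0];y=X[...,1]
    print(n,"bench z",np.nanmedian(z),np.nanstd(z[(np.abs(z)<.01)]))
    if n=="top":
        L=np.zeros(z.shape,bool);L[120:265,140:310]=1;C=np.zeros(z.shape,bool);C[195:270,338:422]=1
    else:
        L=np.zeros(z.shape,bool);L[150:270,250:400]=1;C=np.zeros(z.shape,bool);C[245:312,155:240]=1
    m=L&(z>.012)&(z<.026)
    rc=cv2.minAreaRect(np.c_[x[m],y[m]].astype(np.float32)*1000);print("plate",rc,np.median(z[m]),m.sum())
    m=L&(z>.027)
    nc,lab,st,ce=cv2.connectedComponentsWithStats(m.astype(np.uint8))
    for k in range(1,nc):
        q=lab==k
        if q.sum()>8: print("blob",q.sum(),ce[k].round(1),"xyz mean",X[q].mean(0).round(4),"zmax",z[q].max().round(4))
    m=C&(z>.010)&(z<.022)
    rc=cv2.minAreaRect(np.c_[x[m],y[m]].astype(np.float32)*1000);print("flange",rc,np.median(z[m]))
    m=C&(z>.058)
    (a,b),rad=cv2.minEnclosingCircle(np.c_[x[m],y[m]].astype(np.float32)*1000);print("boss",a,b,rad,np.median(z[m]),X[m].mean(0))
E
python3 - <<'E'
import cv2
p=cv2.imread('pics/top0.png');cv2.imwrite('pics/c1.png',cv2.resize(p[120:265,145:305],None,fx=4,fy=4,interpolation=cv2.INTER_CUBIC))
E
```

```text
top bench z 2.534194496267596e-05 0.0017875845602964848
plate ((563.846923828125, 64.06153869628906), (200.7464599609375, 241.44210815429688), 11.464675903320312) 0.01980748316834685 12942
blob 34 [222.4 152.1] xyz mean [0.6317 0.0663 0.0315] zmax 0.0349
blob 35 [187.2 158.4] xyz mean [0.6194 0.1306 0.0313] zmax 0.0361
blob 37 [172. 182.] xyz mean [0.5747 0.1565 0.0316] zmax 0.0358
blob 858 [249.3 214.3] xyz mean [0.5142 0.0133 0.0447] zmax 0.0863
flange ((487.65472412109375, -223.3958282470703), (120.04633331298828, 80.67193603515625), 67.3241958618164) 0.01622331882358123
boss 487.7331237792969 -222.78953552246094 25.086660385131836 0.06392097793479547 [ 0.48714261 -0.22258455  0.06388183]
scene bench z 0.0005070606900038551 0.0014858236981026077
plate ((562.9884033203125, 61.808868408203125), (200.78004455566406, 242.5399627685547), 11.74790096282959) 0.019885195353405057 8235
blob 788 [292.4 198.9] xyz mean [0.5112 0.0102 0.0439] zmax 0.0844
blob 25 [357.3 178.8] xyz mean [0.5743 0.1526 0.0306] zmax 0.0331
blob 27 [370.3 194.4] xyz mean [0.6188 0.1267 0.031 ] zmax 0.0349
blob 29 [360.3 215.1] xyz mean [0.6318 0.0641 0.0307] zmax 0.034
flange ((465.3134765625, -233.90853881835938), (161.11558532714844, 112.62169647216797), 23.952444076538086) 0.01701534064320171
boss 486.1885681152344 -224.44871520996094 25.394102096557617 0.06470146868336171 [ 0.48828332 -0.22683042  0.06445668]
```

View pics/c1.png

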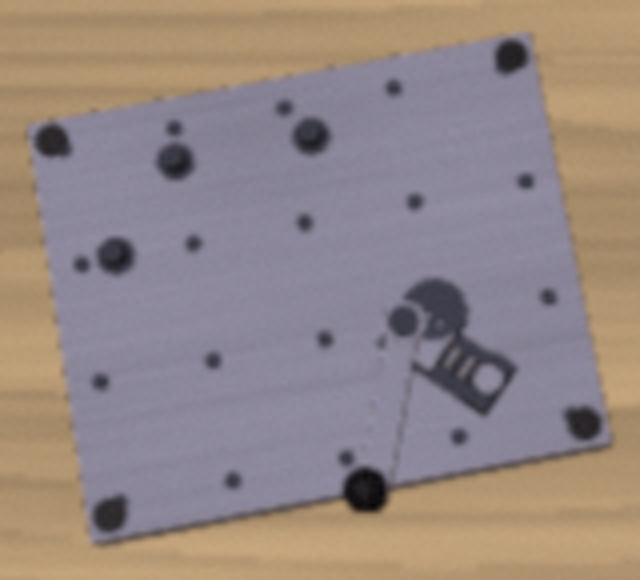

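The crop shows the pins at (312,135), (175,160) and (116,255), the pivot cap at (403,322), the open cam nose at (437,308) and the handle ball at (366,490). From these, fixture yaw is about 11.4°, home is about (0.580, 0.088), and the casting is at about (0.487, -0.224) with yaw -22.7°. I'll move above the casting now, with the closing axis on its diagonal.

play_rows:
  commands: "0.26 -0.967 0 0 0 -0.178;0.26 -0.967 0 0 0 -0.178;0.26 -0.967 0 0 0 -0.178;0.26 -0.967 0 0 0 -0.178;0.26 -0.967 0 0 0 -0.178;0.26 -0.967 0 0 0 -0.178;0.26 -0.967 0 0 0 -0.178;0.26 -0.967 0 0 0 -0.178;0.26 -0.967 0 0 0 -0.178;0.26 -0.967 0 0 0 -0.178;0.26 -0.967 0 0 0 -0.178;0.26 -0.967 0 0 0 -0.178;0.26 -0.967 0 0 0 -0.178;0.26 -0.967 0 0 0 -0.178;0.26 -0.967 0 0 0 -0.178;0.26 -0.967 0 0 0 -0.178;0.26 -0.967 0 0 0 -0.178;0.26 -0.967 0 0 0 -0.178;0.26 -0.967 0 0 0 -0.178;0.26 -0.967 0 0 0 -0.178"
  grip: 87

```text
time_s: 2.1
tcp_pos: [0.4331, -0.0214, 0.2223]
ee_rot: [[0.545, -0.839, -0.001], [-0.839, -0.545, 0.0], [-0.0, 0.0, -1.0]]
wrist_force: [0.7, -0.4, -0.0]
gripper_width: 1.002
gripper_force: 0.0
```

play_rows:
  commands: "0.26 -0.967 0 0 0 -0.178;0.26 -0.967 0 0 0 -0.178;0.26 -0.967 0 0 0 -0.178;0.26 -0.967 0 0 0 -0.178;0.26 -0.967 0 0 0 -0.178;0.26 -0.967 0 0 0 -0.178;0.26 -0.967 0 0 0 -0.178;0 0 0 0 0 0;0 0 0 0 0 0;0 0 0 0 0 0"

```text
time_s: 3.1
tcp_pos: [0.4875, -0.2225, 0.2223]
ee_rot: [[0.381, -0.925, -0.001], [-0.925, -0.381, 0.0], [-0.001, 0.001, -1.0]]
wrist_force: [-0.1, 0.3, 0.6]
gripper_width: 0.995
gripper_force: 0.0
```

```bash
cat >> h.py <<'E'
def flange(X,c,z0=0.0):
    x,y,z=X[...,0],X[...,1],X[...,2]; n=np.hypot(x-c[0],y-c[1])<.085
    m=n&(z>z0+.010)&(z<z0+.021); rc=cv2.minAreaRect(np.c_[x[m],y[m]].astype(np.float32)*1000)
    b=n&(z>z0+.058)&(z<z0+.07); bc=cv2.minEnclosingCircle(np.c_[x[b],y[b]].astype(np.float32)*1000)
    return rc,m.sum(),bc,b.sum()
E
python3 - <<'E'
from h import *
p,d,i=cap("wrist"); X=cloud(d,i); cv2.imwrite("pics/w1.png",p); np.savez("w1.npz",p=p,d=d,X=X)
print(flange(X,(.487,-.224)))
s=r.sense(); print(s["time_s"],s["tcp_pos"],s["ee_rot"][:,0],s["wrist_force"],s["joints"])
E
```

```text
(((486.67608642578125, -222.93179321289062), (120.85035705566406, 80.24486541748047), 66.64585876464844), np.int64(4981), ((486.8749694824219, -222.72561645507812), 25.014711380004883), np.int64(2147))
3.15 [ 0.48757317 -0.2223877   0.22251511] [ 3.81251936e-01 -9.24471118e-01 -3.36039448e-04] [-0.66417614 -0.31831682  0.47474125] [-7.17566223e+00  1.33815609e+01 -1.20532072e+01 -1.19465943e-02
 -6.45852229e+01  2.95920466e+01]
```

View pics/w1.png

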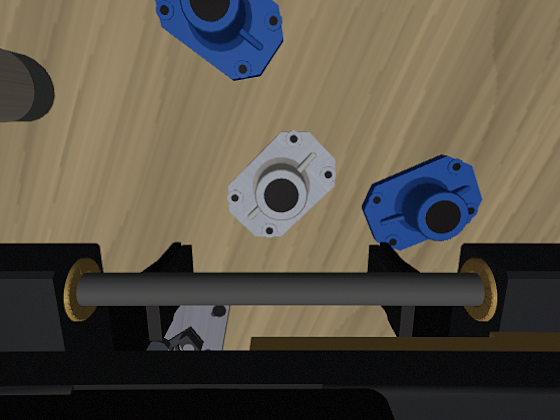

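The wrist view shows the white casting at (281,185), with blue castings either side and clear of the fingers. The wrist measurement, (0.4868, -0.2228) with yaw about -23°, agrees with the top view. I'll descend and grip.

play_rows:
  commands: "-0.02 -0.01 -0.95 0 0 0;0 0 -0.95 0 0 0;0 0 -0.95 0 0 0;0 0 -0.95 0 0 0;0 0 -0.95 0 0 0;0 0 -0.95 0 0 0;0 0 -0.6 0 0 0;0 0 -0.35 0 0 0;0 0 0 0 0 0;0 0 0 0 0 0"

```text
time_s: 4.15
tcp_pos: [0.4881, -0.2233, 0.0239]
ee_rot: [[0.381, -0.924, 0.001], [-0.924, -0.381, -0.0], [0.001, -0.001, -1.0]]
wrist_force: [0.4, 0.5, -0.1]
gripper_width: 0.997
gripper_force: 0.0
```

play_rows:
  commands: "0 0 0 0 0 0;0 0 0 0 0 0;0 0 0 0 0 0;0 0 0 0 0 0;0 0 0 0 0 0;0 0 0 0 0 0;0 0 0 0 0 0;0 0 0 0 0 0"
  grip: 40

```text
time_s: 4.95
tcp_pos: [0.4872, -0.2236, 0.0231]
ee_rot: [[0.38, -0.925, -0.0], [-0.925, -0.38, -0.0], [-0.0, 0.0, -1.0]]
wrist_force: [-0.4, -0.1, 2.2]
gripper_width: 0.569
gripper_force: 30.0
```

play_rows:
  commands: "0 0 0.5 0 0 0;0 0 1 0 0 0;0 0 1 0 0 0;0 0 1 0 0 0;0 0 0.5 0 0 0;0.246 0.845 0 0 0 0.333;0.246 0.845 0 0 0 0.333;0.246 0.845 0 0 0 0.333;0.246 0.845 0 0 0 0.333;0.246 0.845 0 0 0 0.333;0.246 0.845 0 0 0 0.333;0.246 0.845 0 0 0 0.333;0.246 0.845 0 0 0 0.333;0.246 0.845 0 0 0 0.333;0.246 0.845 0 0 0 0.333;0.246 0.845 0 0 0 0.333;0.246 0.845 0 0 0 0.333;0 0 0 0 0 0;0 0 0 0 0 0;0 0 0 0 0 0"

```text
time_s: 6.95
tcp_pos: [0.5748, 0.0801, 0.1419]
ee_rot: [[0.835, -0.55, -0.003], [-0.55, -0.835, -0.001], [-0.002, 0.002, -1.0]]
wrist_force: [0.0, 0.0, -5.3]
gripper_width: 0.575
gripper_force: 30.0
```

Run:
```python
from h import *
s=r.sense(); print(s["time_s"],s["tcp_pos"],s["ee_rot"],s["wrist_force"],s["moment"],s["gripper_width"])
p,d,i=cap("wrist"); X=cloud(d,i); cv2.imwrite("pics/w2.png",p); np.savez("w2.npz",p=p,d=d,X=X)
p2,d2,i2=cap("top"); X2=cloud(d2,i2); np.savez("t2.npz",p=p2,d=d2,X=X2)
cv2.imwrite("pics/wt2.png",np.hstack([cv2.resize(p,(400,300)),cv2.resize(p2,(400,300))]))
c=s["tcp_pos"]; z=X[...,2]
print(flange(X,c,c[2]-.0231))
```

```text
6.95 [0.57478407 0.08007458 0.14189128] [[ 8.35203059e-01 -5.49934817e-01 -2.74736092e-03]
 [-5.49938230e-01 -8.35205092e-01 -6.30863234e-04]
 [-1.94767617e-03  2.03777770e-03 -9.99996027e-01]] [ 0.00585817  0.01462949 -5.26352182] [-0.01933114  0.01791565  0.04587876] 0.5745492212218577
(((584.2890625, 75.22382354736328), (117.48812866210938, 78.99170684814453), 83.43109130859375), np.int64(12537), ((583.6011962890625, 76.96456909179688), 33.91447448730469), np.int64(6409))
```

View pics/wt2.png

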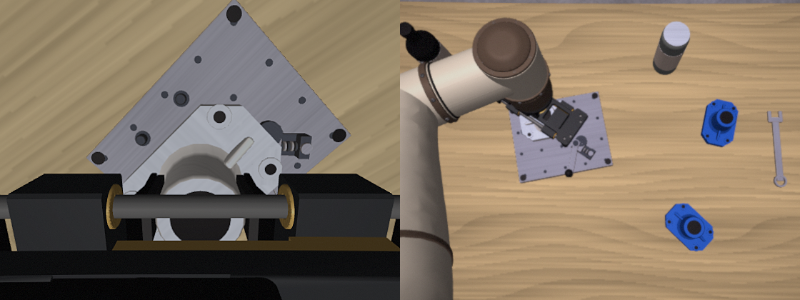

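Left (wrist view): the casting is held level, with the plate beyond it and the pins at (181,98) and (142,138). Right (top view): the arm partly covers the plate. I'll measure pins and flange edges together in the wrist view.

Run:
```python
from h import *
D=np.load("w2.npz");X=D["X"];p=D["p"];z=X[...,2];x=X[...,0];y=X[...,1]
m=(z>.027)&(z<.037)&(np.hypot(x-.6,y-.1)<.1)
nc,lab,st,ce=cv2.connectedComponentsWithStats(m.astype(np.uint8))
for k in range(1,nc):
    q=lab==k
    if q.sum()>30:
        c,rad=cv2.minEnclosingCircle(np.c_[x[q],y[q]].astype(np.float32)*1000); print(q.sum(),ce[k].round(),X[q].mean(0).round(4),c,rad)
zf=.1419-.0231+.016
m=(np.abs(z-zf)<.004)&(np.hypot(x-.575,y-.08)<.09)
pts=np.c_[x[m],y[m]].astype(np.float32)*1000; print("zf",np.median(z[m]),zf)
h=cv2.approxPolyDP(cv2.convexHull(pts),1.2,True)[:,0]
for a,b in zip(h,np.roll(h,-1,0)):
    e=b-a; print(a.round(1),np.hypot(*e).round(1),np.degrees(np.arctan2(e[1],e[0])).round(2))
m=(z>.016)&(z<.024)
pts=np.c_[x[m],y[m]].astype(np.float32)*1000
h=cv2.approxPolyDP(cv2.convexHull(pts),1.5,True)[:,0];print("plate")
for a,b in zip(h,np.roll(h,-1,0)):
    e=b-a; print(a.round(1),np.hypot(*e).round(1),np.degrees(np.arctan2(e[1],e[0])).round(2))
```

```text
190 [252. 138.] [0.6317 0.0679 0.0317] (631.7734985351562, 68.16940307617188) 5.894716739654541
182 [197. 195.] [0.6193 0.13   0.0314] (619.2293090820312, 130.5948028564453) 5.846710681915283
zf 0.1349035787107536 0.1348
[605.2  25.9] 28.6 56.09
[621.1  49.6] 79.3 101.48
[605.3 127.3] 8.9 142.59
[598.2 132.8] 43.0 175.08
[555.4 136.4] 7.6 -126.5
[550.9 130.3] 88.2 -96.57
[540.8  42.7] 9.2 -81.68
[542.1  33.5] 28.4 -32.69
[566.1  18.2] 39.9 11.17
plate
[489.6 -72.6] 187.7 11.21
[673.7 -36.1] 9.7 26.26
[682.4 -31.8] 84.1 100.01
[667.8  51.1] 152.7 101.8
[636.5 200.5] 24.6 -168.76
[612.4 195.8] 27.6 -158.42
[586.8 185.6] 186.3 -127.77
[472.7  38.4] 52.5 -85.06
[477.2 -14. ] 59.9 -78.07
```

Casting and fixture are parallel (both about 11.3°), with gaps of about 8.3 mm in fixture x and 7.7 mm in y. I'll nudge closer by 2 mm and 1.5 mm, then lower.

play_rows:
  commands: "0.055 0.063 -0.5 0 0 0;0 0 -0.9 0 0 0;0 0 -0.8 0 0 0;0 0 -0.6 0 0 0;0 0 -0.26 0 0 0;0 0 0 0 0 0;0 0 0 0 0 0;0 0 0 0 0 0"

```text
time_s: 7.85
tcp_pos: [0.5785, 0.0828, 0.0526]
ee_rot: [[0.836, -0.549, 0.003], [-0.549, -0.836, 0.001], [0.002, -0.002, -1.0]]
wrist_force: [0.2, -0.2, -4.5]
gripper_width: 0.57
gripper_force: 30.0
```

play_rows:
  commands: "0 0 -0.04 0 0 0;0 0 -0.04 0 0 0;0 0 0 0 0 0"

```text
time_s: 8.15
tcp_pos: [0.5775, 0.0826, 0.049]
ee_rot: [[0.836, -0.549, 0.0], [-0.549, -0.836, 0.0], [0.0, -0.0, -1.0]]
wrist_force: [-0.2, -0.6, -4.5]
gripper_width: 0.569
gripper_force: 30.0
```

play_rows:
  commands: "0 0 -0.06 0 0 0;0 0 -0.05 0 0 0;0 0 -0.03 0 0 0;0 0 0 0 0 0;0 0 0 0 0 0"

```text
time_s: 8.65
tcp_pos: [0.5776, 0.0826, 0.0446]
ee_rot: [[0.836, -0.549, -0.0], [-0.549, -0.836, -0.0], [0.0, 0.0, -1.0]]
wrist_force: [0.0, 0.3, -4.5]
gripper_width: 0.568
gripper_force: 30.0
```

play_rows:
  commands: "0 0 -0.02 0 0 0;0 0 -0.02 0 0 0;0 0 0 0 0 0;0 0 0 0 0 0"

```text
time_s: 9.05
tcp_pos: [0.5775, 0.0826, 0.0434]
ee_rot: [[0.836, -0.549, -0.0], [-0.549, -0.836, 0.0], [-0.0, -0.0, -1.0]]
wrist_force: [0.5, 0.1, -4.4]
gripper_width: 0.57
gripper_force: 30.0
```

play_rows:
  commands: "0 0 -0.02 0 0 0;0 0 0 0 0 0;0 0 0 0 0 0"

```text
time_s: 9.35
tcp_pos: [0.5776, 0.0826, 0.0432]
ee_rot: [[0.836, -0.549, 0.0], [-0.549, -0.836, 0.0], [0.0, -0.0, -1.0]]
wrist_force: [-0.9, 0.2, -1.4]
gripper_width: 0.569
gripper_force: 30.0
```

play_rows:
  commands: "0 0 -0.01 0 0 0;0 0 0 0 0 0;0 0 0 0 0 0"

```text
time_s: 9.65
tcp_pos: [0.5777, 0.0826, 0.0432]
ee_rot: [[0.836, -0.549, 0.0], [-0.549, -0.836, -0.0], [0.0, -0.0, -1.0]]
wrist_force: [-2.0, 1.3, 1.9]
gripper_width: 0.566
gripper_force: 30.0
```

The casting is down on the plate. I'll loosen the fingers so it can align freely, and lower a little to push low.

play_rows:
  commands: "0 0 0 0 0 0;0 0 0 0 0 0;0 0 0 0 0 0;0 0 0 0 0 0;0 0 -0.05 0 0 0;0 0 -0.05 0 0 0;0 0 0 0 0 0;0 0 0 0 0 0"
  grip: 55

```text
time_s: 10.45
tcp_pos: [0.5775, 0.0826, 0.0394]
ee_rot: [[0.836, -0.549, -0.0], [-0.549, -0.836, -0.0], [-0.0, 0.0, -1.0]]
wrist_force: [-0.0, -0.5, -0.7]
gripper_width: 0.628
gripper_force: 0.0
```

Run:
```python
from h import *
import time
s=r.sense(); print(s["time_s"],s["tcp_pos"],s["wrist_force"],s["moment"],s["gripper_width"]*87)
p,d,i=cap("wrist"); X=cloud(d,i); np.savez("w3.npz",p=p,d=d,X=X)
x,y,z=X[...,0],X[...,1],X[...,2]
m=(np.abs(z-.036)<.0035)&(np.hypot(x-.578,y-.083)<.075)
pts=np.c_[x[m],y[m]].astype(np.float32)*1000
h=cv2.approxPolyDP(cv2.convexHull(pts),1.2,True)[:,0]
for a,b in zip(h,np.roll(h,-1,0)):
    e=b-a; print(a.round(1),np.hypot(*e).round(1),np.degrees(np.arctan2(e[1],e[0])).round(2))
```

```text
10.45 [0.57751274 0.0825935  0.03943429] [-0.0182966  -0.51424583 -0.65224555] [-0.0210223   0.04953931  0.02074981] 54.65076812020115
[622.8 132.6] 61.3 173.17
[561.9 139.9] 8.0 -125.21
[557.3 133.4] 91.1 -98.47
[543.9  43.3] 28.7 -84.05
[546.9  14.8] 14.7 -18.37
[560.9  10.2] 51.1 21.37
[608.4  28.8] 43.4 52.68
[634.7  63.2] 5.4 71.5
[636.4  68.4] 65.7 101.95
```

play_rows:
  commands: "0.028 0.042 0 0 0 0;0.028 0.042 0 0 0 0;0.028 0.042 0 0 0 0;0.028 0.042 0 0 0 0;0 0 0 0 0 0"

```text
time_s: 11.0
tcp_pos: [0.5802, 0.0872, 0.0395]
ee_rot: [[0.836, -0.549, -0.002], [-0.549, -0.836, -0.001], [-0.001, 0.002, -1.0]]
wrist_force: [-2.4, -2.3, 2.8]
gripper_width: 0.633
gripper_force: 2.1
```

play_rows:
  commands: "0.014 0.021 0 0 0 0;0.014 0.021 0 0 0 0;0 0 0 0 0 0"

```text
time_s: 11.3
tcp_pos: [0.5816, 0.0889, 0.0395]
ee_rot: [[0.836, -0.549, -0.0], [-0.549, -0.836, -0.0], [-0.0, 0.0, -1.0]]
wrist_force: [-2.3, -2.9, 2.0]
gripper_width: 0.636
gripper_force: 2.0
```

play_rows:
  commands: "0.009 0.014 0 0 0 0;0.009 0.014 0 0 0 0;0 0 0 0 0 0"

```text
time_s: 11.6
tcp_pos: [0.5823, 0.0898, 0.0395]
ee_rot: [[0.836, -0.549, -0.0], [-0.549, -0.836, 0.0], [-0.0, 0.0, -1.0]]
wrist_force: [-2.3, -3.9, 2.6]
gripper_width: 0.63
gripper_force: 1.9
```

play_rows:
  commands: "0.011 0.017 0 0 0 0;0 0 0 0 0 0;0 0 0 0 0 0"

```text
time_s: 11.9
tcp_pos: [0.5826, 0.0903, 0.0395]
ee_rot: [[0.836, -0.549, 0.0], [-0.549, -0.836, 0.0], [0.0, -0.0, -1.0]]
wrist_force: [-2.7, -3.0, 2.1]
gripper_width: 0.634
gripper_force: 2.0
```

play_rows:
  commands: "0.011 0.017 0 0 0 0;0 0 0 0 0 0;0 0 0 0 0 0"

```text
time_s: 12.2
tcp_pos: [0.5826, 0.0904, 0.0395]
ee_rot: [[0.836, -0.549, -0.001], [-0.549, -0.836, -0.001], [-0.0, 0.001, -1.0]]
wrist_force: [-2.8, -4.3, 3.7]
gripper_width: 0.632
gripper_force: 2.5
```

play_rows:
  commands: "0.011 0.017 0 0 0 0;0 0 0 0 0 0;0 0 0 0 0 0"

```text
time_s: 12.5
tcp_pos: [0.5826, 0.0906, 0.0395]
ee_rot: [[0.836, -0.549, -0.002], [-0.549, -0.836, -0.001], [-0.001, 0.002, -1.0]]
wrist_force: [-3.8, -5.3, 2.1]
gripper_width: 0.634
gripper_force: 3.0
```

play_rows:
  commands: "-0.003 0.016 0 0 0 0;-0.003 0.016 0 0 0 0;0 0 0 0 0 0;0 0 0 0 0 0"

```text
time_s: 12.9
tcp_pos: [0.5824, 0.0914, 0.0395]
ee_rot: [[0.836, -0.549, -0.002], [-0.549, -0.836, -0.001], [-0.001, 0.002, -1.0]]
wrist_force: [-3.5, -6.3, 3.3]
gripper_width: 0.633
gripper_force: 3.2
```

play_rows:
  commands: "-0.003 0.016 0 0 0 0;-0.003 0.016 0 0 0 0;0 0 0 0 0 0;0 0 0 0 0 0"

```text
time_s: 13.3
tcp_pos: [0.5823, 0.0919, 0.0394]
ee_rot: [[0.836, -0.549, -0.002], [-0.549, -0.836, -0.002], [-0.001, 0.003, -1.0]]
wrist_force: [-2.1, -7.8, 3.8]
gripper_width: 0.635
gripper_force: 3.7
```

Run:
```python
from h import *
s=r.sense(); print(s["time_s"],s["tcp_pos"],s["wrist_force"],s["moment"],s["gripper_width"]*87)
a=np.radians(11.4);R=np.array([[np.cos(a),np.sin(a)],[-np.sin(a),np.cos(a)]]); print("fixture F",R@s["wrist_force"][:2])
p,d,i=cap("wrist"); X=cloud(d,i); np.savez("w4.npz",p=p,d=d,X=X); cv2.imwrite("pics/w4.png",p)
```

```text
13.3 [0.58227136 0.09191991 0.03944599] [-2.05973771 -7.82050812  3.77854962] [-2.03315005  0.73610317 -0.01781053] 55.21716364182415
fixture F [-3.56488234 -7.2590964 ]
```

View pics/w4.png

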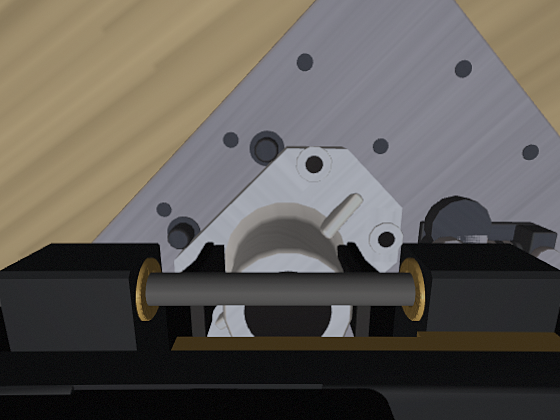

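The wrist view shows the flange edge against both side pins, at (265,148) and (181,235), and the cam clear at (458,215). The y force shows the end pin is bearing too. I'll add push in fixture x to balance the load.

play_rows:
  commands: "0.02 0.004 0 0 0 0;0.02 0.004 0 0 0 0;0 0 0 0 0 0;0 0 0 0 0 0;0 0 0 0 0 0;0 0 0 0 0 0"

```text
time_s: 13.95
tcp_pos: [0.5823, 0.0919, 0.0394]
ee_rot: [[0.835, -0.55, -0.004], [-0.55, -0.835, -0.002], [-0.002, 0.004, -1.0]]
wrist_force: [-4.0, -6.8, 5.4]
gripper_width: 0.635
gripper_force: 4.3
```

```bash
cat > f.py <<'E'
from h import *
s=r.sense(); print(s["time_s"],s["tcp_pos"],s["wrist_force"],s["moment"],s["gripper_width"]*87,s["gripper_force"])
a=np.radians(11.4);R=np.array([[np.cos(a),np.sin(a)],[-np.sin(a),np.cos(a)]]); print("fixture F",R@s["wrist_force"][:2])
E
python3 f.py
python3 - <<'E'
from h import *
for f in("w4.npz",):
    X=np.load(f)["X"];x,y,z=X[...,0],X[...,1],X[...,2]
    m=(np.abs(z-.036)<.0025)&(np.hypot(x-.58,y-.09)<.075)
    P=np.c_[x[m],y[m],z[m]]; q=P[(np.abs((P[:,:2]-[.58,.09])@[.98,.198])<.036)]
    A=np.c_[q[:,:2]-[.58,.09],np.ones(len(q))]; print("flange tilt",np.linalg.lstsq(A,q[:,2],rcond=None)[0])
    m=(z>.028)&(z<.0335)&(np.hypot(x-.625,y-.1)<.06); print("pins pts",m.sum())
    a=np.radians(11.4); e=np.array([np.cos(a),np.sin(a)]); fl=P[:,:2]@e
    print("flange far edge",np.percentile(fl,[99,99.5,100]),"a,b front",np.array([.6318,.0681])@e-.006,np.array([.6192,.1306])@e-.006)
E
```

```text
13.95 [0.58226517 0.09185735 0.0393504 ] [-3.97528342 -6.80155483  5.41843989] [-1.97898116  1.4394985  -0.04648291] 55.28269340393402 4.257157155079767
fixture F [-5.24123298 -5.88162419]
flange tilt [-0.00066208 -0.00164531  0.03631629]
pins pts 1044
flange far edge [0.62641567 0.62659663 0.63264391] a,b front 0.6267957930058223 0.626797959979284
```

play_rows:
  commands: "0.012 0.012 0 0 0 0;0.012 0.012 0 0 0 0;0 0 0 0 0 0;0 0 0 0 0 0;0 0 0 0 0 0;0 0 0 0 0 0;0 0 0 0 0 0"

```text
time_s: 14.65
tcp_pos: [0.5822, 0.0919, 0.0393]
ee_rot: [[0.835, -0.55, -0.006], [-0.55, -0.835, -0.003], [-0.003, 0.006, -1.0]]
wrist_force: [-6.7, -8.3, 6.6]
gripper_width: 0.633
gripper_force: 5.2
```

```bash
python3 f.py
```

```text
14.65 [0.5822475  0.09188602 0.03928469] [-6.65214885 -8.272558    6.55149366] [-2.48257968  1.71994641 -0.03375479] 55.029370797414465 5.241251805564389
fixture F [-8.15604158 -6.7945041 ]
```

All three pins are bearing firmly: the push is 8 N in x and 7 N in y, with no movement. I'll back off, open a little, and rise.

play_rows:
  commands: "-0.03 -0.045 0 0 0 0;-0.03 -0.045 0 0 0 0;-0.03 -0.05 0 0 0 0;0 0 0 0 0 0;0 0 0 0 0 0"

```text
time_s: 15.15
tcp_pos: [0.5832, 0.0908, 0.0398]
ee_rot: [[0.836, -0.549, 0.002], [-0.549, -0.836, 0.001], [0.001, -0.002, -1.0]]
wrist_force: [0.4, 0.0, -0.6]
gripper_width: 0.634
gripper_force: 0.0
```

play_rows:
  commands: "0 0 0 0 0 0;0 0 0 0 0 0;0 0 0 0 0 0"
  grip: 64

```text
time_s: 15.45
tcp_pos: [0.5823, 0.0901, 0.0396]
ee_rot: [[0.836, -0.549, 0.0], [-0.549, -0.836, 0.0], [0.0, -0.0, -1.0]]
wrist_force: [-0.2, -0.3, -0.1]
gripper_width: 0.724
gripper_force: 0.0
```

play_rows:
  commands: "0 0 0.2 0 0 0;0 0 0.5 0 0 0;0 0 1 0 0 0;0 0 1 0 0 0;0 0 1 0 0 0;0 0 0.8 0 0 0;-0.8 -0.8 0 0 0 0;-0.8 -0.8 0 0 0 0;-0.8 -0.8 0 0 0 0;-0.8 -0.8 0 0 0 0;0 0 0 0 0 0;0 0 0 0 0 0"

```text
time_s: 16.65
tcp_pos: [0.4862, -0.0064, 0.1755]
ee_rot: [[0.835, -0.55, 0.002], [-0.55, -0.835, 0.0], [0.001, -0.001, -1.0]]
wrist_force: [0.8, -0.4, 1.3]
gripper_width: 0.734
gripper_force: 0.0
```

Run:
```python
from h import *
s=r.sense(); print(s["time_s"],s["tcp_pos"],s["wrist_force"])
p,d,i=cap("wrist"); X=cloud(d,i); np.savez("w5.npz",p=p,d=d,X=X); cv2.imwrite("pics/w5.png",p)
p2,d2,i2=cap("scene"); X2=cloud(d2,i2); np.savez("s5.npz",p=p2,d=d2,X=X2)
cv2.imwrite("pics/ws5.png",np.hstack([cv2.resize(p,(400,300)),cv2.resize(p2[100:310,180:460],(400,300))]))
for n,X in(("w",X),("s",X2)):
    print(n,flange(X,(.58,.089),.02))
    x,y,z=X[...,0],X[...,1],X[...,2]
    m=(z>.066)&(z<.095)&(np.hypot(x-.46,y-.04)<.06); print("ball",m.sum(),X[m].mean(0) if m.any() else 0)
    if m.any(): print(cv2.minEnclosingCircle(np.c_[x[m],y[m]].astype(np.float32)*1000))
```

```text
16.65 [ 0.48621333 -0.00638816  0.17547299] [ 0.82663266 -0.38449852  1.34193189]
w (((584.1689453125, 82.6822738647461), (156.01527404785156, 107.4896469116211), 85.58070373535156), np.int64(7331), ((580.0523071289062, 89.71488189697266), 25.29869842529297), np.int64(3688))
ball 438 [0.46307097 0.03172705 0.08012467]
((460.8200988769531, 33.751346588134766), 9.916879653930664)
s (((583.333251953125, 81.0928955078125), (151.18235778808594, 106.19625091552734), 87.13871002197266), np.int64(1055), ((580.7913208007812, 86.58087158203125), 25.832229614257812), np.int64(397))
ball 85 [0.46262283 0.02753813 0.07760489]
((460.9928283691406, 29.826038360595703), 9.435979843139648)
```

View pics/ws5.png

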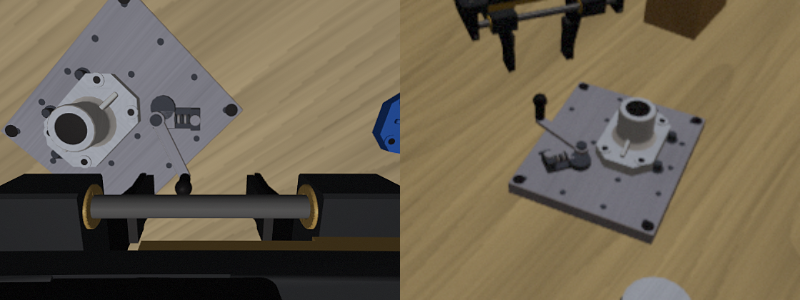

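Left (wrist view): the casting sits home against the pins, with the pivot cap at (156,119), cam at (163,103) and ball at (183,184). Right (scene view): the same, with the lever still open. Now I'll get the lever geometry.

Run:
```python
from h import *
for f in("w5.npz","s5.npz","top0.npz"):
    X=np.load(f)["X"];x,y,z=X[...,0],X[...,1],X[...,2]
    m=(z>.040)&(z<.060)&(np.hypot(x-.537,y-.010)<.02)
    print(f,m.sum()); 
    if m.sum()>3: print(X[m].mean(0),z[m].max(),cv2.minEnclosingCircle(np.c_[x[m],y[m]].astype(np.float32)*1000))
    m=(z>.030)&(z<.0385)&(np.hypot(x-.537,y-.010)<.035)
    if m.sum()>3: print("cam",X[m].mean(0),cv2.minEnclosingCircle(np.c_[x[m],y[m]].astype(np.float32)*1000))
    m=(z>.070)&(z<.095)&(np.hypot(x-.46,y-.04)<.05)
    if m.sum()>3: print("ball",X[m].mean(0),z[m].max(),cv2.minEnclosingCircle(np.c_[x[m],y[m]].astype(np.float32)*1000))
```

```text
w5.npz 557
[0.53608426 0.02048988 0.04446822] 0.049000378091422055 ((534.00048828125, 19.938566207885742), 15.286759376525879)
cam [0.54017269 0.00565759 0.03548031] ((536.7608032226562, 10.29851245880127), 34.863128662109375)
ball [0.46307097 0.03172705 0.08012467] 0.0846219776403055 ((460.8200988769531, 33.751346588134766), 9.916879653930664)
s5.npz 99
[0.53548851 0.01711207 0.04399773] 0.04908106444675013 ((533.507568359375, 17.36605453491211), 15.24886703491211)
cam [0.54120716 0.00443511 0.03483907] ((537.5007934570312, 10.386819839477539), 34.033443450927734)
ball [0.46236236 0.02758248 0.07875139] 0.08498927492503568 ((460.9928283691406, 29.826038360595703), 9.435979843139648)
top0.npz 127
[0.53581617 0.02033287 0.04438845] 0.05002416834308321 ((534.6800537109375, 19.099323272705078), 15.015216827392578)
cam [0.53898333 0.00293792 0.03507141] ((533.9985961914062, 2.4923312664031982), 28.797134399414062)
ball [0.46076808 0.03221995 0.08030657] 0.08626283353941788 ((461.1729736328125, 32.604000091552734), 9.711670875549316)
```

Run:
```python
from h import *
for f in("w5.npz","top0.npz"):
    X=np.load(f)["X"];x,y,z=X[...,0],X[...,1],X[...,2]
    m=(z>.040)&(z<.060)&(np.hypot(x-.537,y-.014)<.03)
    v,u=np.nonzero(m)
    h,ex,ey=np.histogram2d(x[m]*1000,y[m]*1000,bins=[np.arange(508,560,4),np.arange(-12,44,4)])
    print(f);print("y",ey[:-1])
    for a,row in zip(ex,h.astype(int)): print(a,row)
```

```text
w5.npz
y [-12  -8  -4   0   4   8  12  16  20  24  28  32  36]
508 [ 0  0  0  0  0  0  0  9 16 15  2  0  0]
512 [ 0  0  0  0  0  0  0 12 19 21 19  1  0]
516 [ 0  0  0  0  0  0  0 16 21 21 20  0  0]
520 [ 0  0  0  0  0  0  0 18 23 21 17  0  0]
524 [ 0  0  0  0  0  0  0 22 20 23 13  0  0]
528 [ 0  0  0  0  0  0  4 25 21 21 10  0  0]
532 [ 0  0  0  0  0  0 17 24 20 19  8  0  0]
536 [ 0  0  0  0  0  3 29 23 22 23  9  0  0]
540 [ 0  0  0  0  0  2 28 24 24 21  9  0  0]
544 [ 0  0  0  0  0  0 13 25 22 17  4  0  0]
548 [0 0 0 0 0 0 0 6 7 2 0 0 0]
552 [0 0 0 0 0 0 0 0 0 0 0 0 0]
top0.npz
y [-12  -8  -4   0   4   8  12  16  20  24  28  32  36]
508 [0 0 0 0 0 0 0 3 4 2 1 0 0]
512 [0 0 0 0 0 0 0 4 4 4 4 0 0]
516 [0 0 0 0 0 0 0 5 4 5 5 0 0]
520 [0 0 0 0 0 0 0 8 6 5 2 0 0]
524 [0 0 0 0 0 0 0 5 5 4 2 0 0]
528 [0 0 0 0 0 0 1 4 4 3 1 0 0]
532 [0 0 0 0 0 0 4 9 6 6 0 0 0]
536 [0 0 0 0 0 1 4 6 4 4 2 0 0]
540 [0 0 0 0 0 2 4 6 4 4 3 0 0]
544 [0 0 0 0 0 0 3 6 4 3 0 0 0]
548 [0 0 0 0 0 0 0 2 3 0 0 0 0]
552 [0 0 0 0 0 0 0 0 0 0 0 0 0]
```

The pivot is at about (0.5395, 0.020) and the ball at (0.461, 0.033), so lever angle is about 0.1 rad. I'll straddle the handle with the closing axis tangential.

play_rows:
  commands: "-0.28 0.437 0 0 0 0.915;-0.28 0.437 0 0 0 0.915;-0.28 0.437 0 0 0 0.915;0 0 0 0 0 0;0 0 0 0 0 0;0 0 0 0 0 0"
  grip: 44

```text
time_s: 17.35
tcp_pos: [0.4615, 0.0334, 0.1745]
ee_rot: [[0.985, -0.17, 0.0], [-0.17, -0.985, -0.0], [0.0, 0.0, -1.0]]
wrist_force: [0.5, 0.2, -0.8]
gripper_width: 0.51
gripper_force: 0.0
```

play_rows:
  commands: "0 0 -0.6 0 0 0;0 0 -0.8 0 0 0;0 0 -0.8 0 0 0;0 0 -0.8 0 0 0;0 0 -0.6 0 0 0;0 0 -0.4 0 0 0;0 0 0 0 0 0;0 0 0 0 0 0"

```text
time_s: 18.15
tcp_pos: [0.4615, 0.0331, 0.0546]
ee_rot: [[0.986, -0.17, 0.0], [-0.17, -0.986, -0.0], [0.0, 0.0, -1.0]]
wrist_force: [-0.3, 0.7, 0.2]
gripper_width: 0.507
gripper_force: 0.0
```

play_rows:
  commands: "0 0 0 0 0 0;0 0 0 0 0 0;0 0 0 0 0 0"
  grip: 26

```text
time_s: 18.45
tcp_pos: [0.4613, 0.0334, 0.0552]
ee_rot: [[0.986, -0.169, 0.001], [-0.169, -0.986, 0.001], [0.001, -0.001, -1.0]]
wrist_force: [0.4, -0.2, 0.6]
gripper_width: 0.335
gripper_force: 0.0
```

```bash
python3 f.py
python3 - <<'E'
from h import *
s=r.sense();print(s["ee_rot"][:,1],s["joints"])
p,d,i=cap("scene");cv2.imwrite("pics/s6.png",cv2.resize(p[80:260,200:440],(720,540),interpolation=cv2.INTER_CUBIC))
E
```

```text
18.45 [0.4613147  0.03341431 0.05517607] [ 0.39327967 -0.19119252  0.55109255] [-0.05054994 -0.00919459  0.01568631] 29.167735238928184 0.0
fixture F [ 0.34773012 -0.26515513]
[-1.68859237e-01 -9.85639863e-01 -7.86468458e-04] [ 2.43565365e+01  1.83220868e+01 -3.43106922e+01  3.72635138e-03
 -3.72834639e+01  5.59189702e+01]
```

View pics/s6.png

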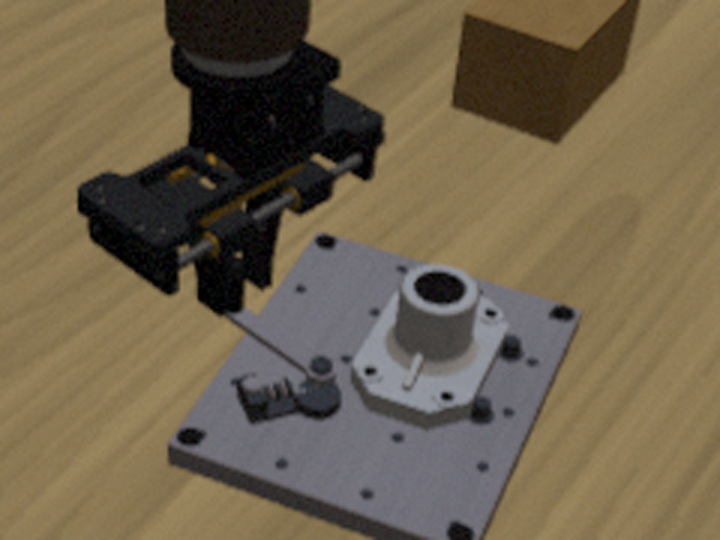

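The handle is between the fingers at about (235,270) in the crop, and the casting is home. I'll start the swing.

play_rows:
  commands: "-0.032 -0.265 0 0 0 0.667;-0.006 -0.266 0 0 0 0.667;0.021 -0.266 0 0 0 0.667;0 0 0 0 0 0;0 0 0 0 0 0"

```text
time_s: 19.0
tcp_pos: [0.461, 0.0098, 0.0549]
ee_rot: [[0.992, 0.128, 0.002], [0.128, -0.992, 0.001], [0.002, -0.0, -1.0]]
wrist_force: [0.6, 1.9, 0.6]
gripper_width: 0.295
gripper_force: 0.9
```

```bash
cat > g.py <<'E'
from h import *
def rep(P=np.array([.5395,.020]),th0=np.radians(163.4)):
    s=r.sense(); v=s["tcp_pos"][:2]-P; th=np.arctan2(v[1],v[0])%(2*np.pi); e=v/np.hypot(*v); t=np.array([-e[1],e[0]]); F=s["wrist_force"]
    print("t",round(s["time_s"],2),"tcp",s["tcp_pos"].round(4),"toolangle",round(th-th0,3),"rad",np.hypot(*v).round(4),"Ftan",round(F[:2]@t,2),"Frad",round(F[:2]@e,2),"Fz",round(F[2],2),"Mz",s["moment"].round(3),"w",round(s["gripper_width"]*87,1),round(s["gripper_force"],2),"yawerr",np.degrees(np.arctan2(*s["ee_rot"][:2,1][::-1])-np.arctan2(t[1],t[0])).round(2))
rep()
E
python3 g.py
```

```text
t 19.0 tcp [0.461  0.0098 0.0549] toolangle 0.419 rad 0.0791 Ftan -1.79 Frad -0.84 Fz 0.58 Mz [ 0.463 -0.181  0.046] w 25.7 0.88 yawerr -0.06
```

play_rows:
  commands: "0.048 -0.262 0 0 0 0.667;0.073 -0.256 0 0 0 0.667;0.099 -0.247 0 0 0 0.667"

```text
time_s: 19.3
tcp_pos: [0.4676, -0.0129, 0.0548]
ee_rot: [[0.907, 0.42, 0.001], [0.42, -0.907, 0.001], [0.002, -0.0, -1.0]]
wrist_force: [-0.6, 3.9, -0.2]
gripper_width: 0.297
gripper_force: 1.8
```

```bash
python3 g.py
```

```text
t 19.3 tcp [ 0.4676 -0.0129  0.0548] toolangle 0.719 rad 0.0791 Ftan -3.82 Frad -1.05 Fz -0.16 Mz [ 1.172 -0.148  0.004] w 25.9 1.82 yawerr 0.25
```

play_rows:
  commands: "0.123 -0.237 0 0 0 0.667;0.146 -0.223 0 0 0 0.667;0.167 -0.207 0 0 0 0.667"

```text
time_s: 19.6
tcp_pos: [0.4804, -0.033, 0.0546]
ee_rot: [[0.743, 0.669, 0.001], [0.669, -0.743, 0.001], [0.001, -0.0, -1.0]]
wrist_force: [-0.3, 4.1, -0.5]
gripper_width: 0.3
gripper_force: 1.8
```

```bash
python3 g.py
python3 - <<'E'
from h import *
p,d,i=cap("wrist"); X=cloud(d,i); np.savez("w7.npz",p=p,d=d,X=X)
p2,d2,i2=cap("top"); cv2.imwrite("pics/wt7.png",np.hstack([cv2.resize(p,(400,300)),cv2.resize(p2[120:270,140:340],(400,300))]))
E
python3 g.py
```

```text
t 19.6 tcp [ 0.4804 -0.033   0.0546] toolangle 1.021 rad 0.0794 Ftan -3.28 Frad -2.52 Fz -0.54 Mz [ 1.204  0.047 -0.05 ] w 26.1 1.78 yawerr 0.13
t 19.7 tcp [ 0.4803 -0.0335  0.0546] toolangle 1.025 rad 0.0798 Ftan -1.42 Frad -1.42 Fz 0.74 Mz [ 0.381  0.073 -0.029] w 26.0 0.65 yawerr -0.37
```

View pics/wt7.png

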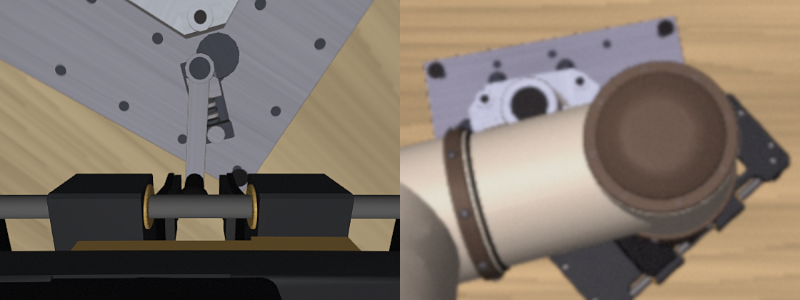

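Left (wrist view): the lever is at about 1 rad, with the cam nose at (217,55) approaching the casting's cut corner at (200,30). Right (top view): the arm hides most of it. Free-turning resistance is about 3.5 N. I'll continue in small steps, by feel.

play_rows:
  commands: "0.092 -0.096 0 0 0 0.333;0.095 -0.094 0 0 0 0.333"

```text
time_s: 19.9
tcp_pos: [0.4851, -0.0387, 0.0543]
ee_rot: [[0.676, 0.737, -0.001], [0.737, -0.676, 0.0], [-0.0, -0.001, -1.0]]
wrist_force: [-0.8, 4.3, 0.9]
gripper_width: 0.298
gripper_force: 1.7
```

```bash
python3 g.py
```

```text
t 19.9 tcp [ 0.4851 -0.0387  0.0543] toolangle 1.113 rad 0.0801 Ftan -3.52 Frad -2.62 Fz 0.87 Mz [ 1.166  0.095 -0.005] w 25.9 1.7 yawerr 0.34
```

play_rows:
  commands: "0.1 -0.087 0 0 0 0.333;0.105 -0.083 0 0 0 0.333"

```text
time_s: 20.1
tcp_pos: [0.491, -0.0438, 0.0543]
ee_rot: [[0.599, 0.801, -0.001], [0.801, -0.599, 0.0], [-0.001, -0.001, -1.0]]
wrist_force: [-2.0, 4.1, 1.0]
gripper_width: 0.304
gripper_force: 1.7
```

```bash
python3 g.py
```

```text
t 20.1 tcp [ 0.491  -0.0438  0.0543] toolangle 1.211 rad 0.0801 Ftan -4.02 Frad -2.06 Fz 1.01 Mz [ 1.08   0.269 -0.057] w 26.5 1.7 yawerr 0.46
```

play_rows:
  commands: "0.109 -0.077 0 0 0 0.333"

```text
time_s: 20.2
tcp_pos: [0.4941, -0.0461, 0.0542]
ee_rot: [[0.558, 0.83, -0.002], [0.83, -0.558, 0.0], [-0.001, -0.002, -1.0]]
wrist_force: [-1.5, 4.1, -0.3]
gripper_width: 0.301
gripper_force: 1.7
```

```bash
python3 g.py
```

```text
t 20.2 tcp [ 0.4941 -0.0461  0.0542] toolangle 1.259 rad 0.0802 Ftan -3.55 Frad -2.52 Fz -0.35 Mz [ 1.14  0.33 -0.02] w 26.2 1.69 yawerr 0.55
```

play_rows:
  commands: "0.112 -0.072 0 0 0 0.333"

```text
time_s: 20.3
tcp_pos: [0.4971, -0.0483, 0.0542]
ee_rot: [[0.516, 0.857, -0.003], [0.857, -0.516, 0.0], [-0.001, -0.002, -1.0]]
wrist_force: [-2.9, 3.8, 0.3]
gripper_width: 0.301
gripper_force: 2.1
```

```bash
python3 g.py
```

```text
t 20.3 tcp [ 0.4971 -0.0483  0.0542] toolangle 1.305 rad 0.0804 Ftan -4.49 Frad -1.63 Fz 0.25 Mz [ 1.194  0.57  -0.03 ] w 26.2 2.13 yawerr 0.78
```

The cam starts to bite here. I'll use smaller steps now.

play_rows:
  commands: "0.116 -0.065 0 0 0 0.333"

```text
time_s: 20.4
tcp_pos: [0.4998, -0.0503, 0.0539]
ee_rot: [[0.473, 0.881, -0.005], [0.881, -0.473, 0.0], [-0.002, -0.004, -1.0]]
wrist_force: [-2.8, 4.7, 0.7]
gripper_width: 0.305
gripper_force: 2.7
```

```bash
python3 g.py
```

```text
t 20.4 tcp [ 0.4998 -0.0503  0.0539] toolangle 1.346 rad 0.0808 Ftan -4.77 Frad -2.76 Fz 0.73 Mz [ 1.311  0.892 -0.014] w 26.5 2.69 yawerr 1.27
```

play_rows:
  commands: "0.119 -0.061 0 0 0 0.333"

```text
time_s: 20.5
tcp_pos: [0.5025, -0.0521, 0.0536]
ee_rot: [[0.428, 0.904, -0.006], [0.904, -0.428, 0.0], [-0.003, -0.006, -1.0]]
wrist_force: [-4.5, 5.4, 1.2]
gripper_width: 0.299
gripper_force: 3.2
```

```bash
python3 g.py
```

```text
t 20.5 tcp [ 0.5025 -0.0521  0.0536] toolangle 1.387 rad 0.0811 Ftan -6.44 Frad -2.76 Fz 1.2 Mz [ 1.506  1.247 -0.062] w 26.0 3.23 yawerr 1.77
```

Handle force is now about 3 N above free turning (6.5 N against 3.5 N), and my estimate of cam force is roughly 20–24 N, so I'll stop here. Back off tangentially, open, and rise.

play_rows:
  commands: "-0.06 0.03 0 0 0 0;-0.06 0.03 0 0 0 0;0 0 0 0 0 0;0 0 0 0 0 0"

```text
time_s: 20.9
tcp_pos: [0.5018, -0.0509, 0.0546]
ee_rot: [[0.427, 0.904, 0.0], [0.904, -0.427, -0.0], [-0.0, 0.0, -1.0]]
wrist_force: [-0.3, -0.0, 0.5]
gripper_width: 0.3
gripper_force: 0.3
```

play_rows:
  commands: "0 0 0 0 0 0;0 0 0 0 0 0;0 0 0 0 0 0;0 0 0 0 0 0"
  grip: 46

```text
time_s: 21.3
tcp_pos: [0.5021, -0.0509, 0.0546]
ee_rot: [[0.426, 0.905, 0.0], [0.905, -0.426, -0.0], [0.0, 0.0, -1.0]]
wrist_force: [0.0, -0.6, 0.2]
gripper_width: 0.518
gripper_force: 0.0
```

play_rows:
  commands: "0 0 0.3 0 0 0;0 0 0.6 0 0 0;0 0 1 0 0 0;0 0 1 0 0 0;0 0 1 0 0 0;-0.5 0 0.8 0 0 0;-1 0 0 0 0 0;-1 0 0 0 0 0;0 0 0 0 0 0;0 0 0 0 0 0"

```text
time_s: 22.3
tcp_pos: [0.4271, -0.0509, 0.1966]
ee_rot: [[0.426, 0.905, 0.002], [0.905, -0.426, 0.0], [0.001, 0.002, -1.0]]
wrist_force: [0.3, 0.3, 0.8]
gripper_width: 0.528
gripper_force: 0.0
```

Run:
```python
from h import *
s=r.sense(); print(s["time_s"],s["tcp_pos"],s["wrist_force"])
p,d,i=cap("wrist"); X=cloud(d,i); np.savez("w8.npz",p=p,d=d,X=X)
p2,d2,i2=cap("scene"); X2=cloud(d2,i2)
cv2.imwrite("pics/ws8.png",np.hstack([cv2.resize(p,(400,300)),cv2.resize(p2[100:310,180:460],(400,300))]))
for n,X in(("w",X),("s",X2)):
    print(n,flange(X,(.58,.089),.02)[2:])
    x,y,z=X[...,0],X[...,1],X[...,2]
    m=(z>.070)&(z<.095)&(np.hypot(x-.5,y+.05)<.035); 
    if m.any():
        c,_=cv2.minEnclosingCircle(np.c_[x[m],y[m]].astype(np.float32)*1000); v=np.array(c)-[539.5,20]
        print("ball",c,np.hypot(*v),"lever",np.arctan2(v[1],v[0])%(2*np.pi)-np.radians(163.4))
```

```text
22.3 [ 0.4270736  -0.05086186  0.19661333] [0.2834594  0.3280611  0.82100655]
w (((0.0, 0.0), 0.0), np.int64(0))
ball (499.0779113769531, -48.33174514770508) 79.39252259237246 lever 1.3263330642287645
s (((580.0442504882812, 86.59337615966797), 25.538053512573242), np.int64(399))
ball (499.90447998046875, -52.23438262939453) 82.37482163541766 lever 1.3590966379339093
```

View pics/ws8.png

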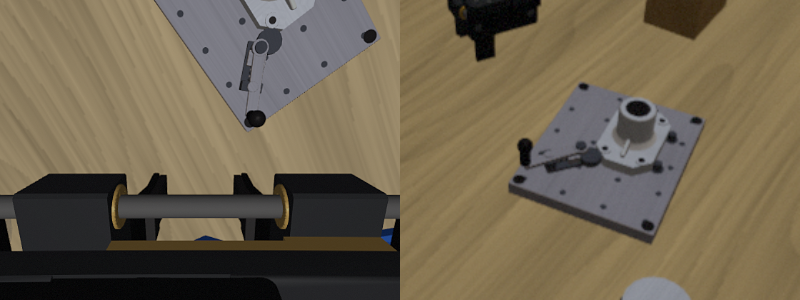

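Left (wrist view): the cam nose at (270,38) presses the casting's corner, with the handle at (256,119). Right (scene view): the casting is flat at home, and the arm touches nothing. Lever is at about 1.33 rad, roughly 0.1 past the bite, so I'm handing in.

```bash
python3 -c "
from station import r
print(r.finish_job())"
```

```text
the job is handed in; nothing more can be done
None
```

I handed the job in at about 22 s: the casting is home against all three pins, the cam is clamped snug at a lever angle of about 1.33 rad (handle about 3 N above free turning), and the arm is clear; no verdict came back, and the pin loads are inferred from wrist and handle force.

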